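# Kickstand down, measuring wheel held upright

## Task

The two-wheeled distance measuring wheel lies on the bench with its handle in the V-rest. While it lies there, flip its kickstand over centre until it snaps fully down against its stop; then take the handle by its rubber grip, raise it until the wheel stands upright on both tyres, handle plumb, clear of the rest and with the kickstand's feet off the bench, and finish still holding it like that so that I can tighten the stand's pivot bolts. Keep the tyres on the bench throughout and leave the other things alone.

Things in the scene. Friction and masses are not known exactly. Their poses are not given: they have to be found in the camera images.
- wheel: Two-wheel distance measuring wheel, 0.75-1.0 kg. Origin at the hub centre midway between the tyres; x axis along the straight handle, hub to handle end; y axis = axle; z axis to the rear, the kickstand's side. Starts lying: x level, z up, hub 75 mm above the bench. Upright = x straight up, handle end 331 mm high. Grey hub housing, radius 34 mm, and neck to x = 80 mm, between the tyres.
- tyre (a point): Centre of the tyre at y = +42 mm (its twin at -42). Black tyres, radius 75 mm, 20 mm wide, 104 mm over all. The hub brake is on: the tyres cannot turn relative to the frame, so as the handle rises the whole thing rolls on its tyres like a rocker and the hub travels 75 mm per rad of tilt, along the bench away from the handle's side (118 mm from lying to upright).
- handgrip (a point): Point on the handle's axis in the black rubber hand grip (28 mm thick, x = 176 to 256 mm of the wheel's frame, its end is the handle's end); this point is at x = 215 mm. Free to be taken from above across the handle. From x = 80 to 176 mm the handle is a bare 22 mm tube with a 31 mm collar at x = 80 to 96 mm.
- kickstand (a joint): Kickstand angle, rad: 0 = folded along the handle, 2.29 = fully down at its stop. As it opens the leg swings from along the handle (+x), through straight out to the rear (+z), on towards the other side of the hub (-x). An over-centre spring drives it back to folded below 1.145 and on to the stop above that (about 0.13 N m at either end, nil in the middle).
- pivot (a point): Middle of the kickstand's hinge axis, parallel to the axle, at x = 15, z = 35 mm of the wheel's frame. Kickstand: U of 8 mm steel rod, arms at y = +-24 mm either side of the tube, 115 mm from hinge to foot bar, 70 g. Folded, the leg dips 0.14 rad from +x towards the tube; the bar is then at x = 129, z = 19 mm of the wheel's frame.
- foot (a point): Centre of the kickstand's foot bar: 8 mm steel rod parallel to the axle, bare from 28 to 52 mm out on either side, where it sticks out past the arms and the tube; then 14 mm rubber caps to 61 mm. Hook a finger under it or push it: pinched hard it cannot turn in the fingers and the whole wheel lifts. Wheel upright, stand down: feet 20 mm off the bench, 131 mm behind the hub.
- rest: Black padded V-block bolted to the bench, 30 mm thick along the handle, horns 82 mm high and 55 mm over all, base plate 50 x 110 mm. Origin on the bench under the tube; its x axis (level) points along the handle that lies in it. The tube lies in it 149 to 161 mm from the hub, axis 75 mm above the bench.
- spray: White trigger spray bottle, 80 mm wide, 225 mm tall, leave alone. Origin at its underside centre.
- pump: White pump bottle, 72 mm wide, 178 mm tall, leave alone. Origin at its underside centre.
- vial_a: Small white bottle, 32 mm wide, 85 mm tall, leave alone. Origin at its underside centre.
- vial_b: Second small white bottle, 32 mm wide, 85 mm tall, leave alone. Origin at its underside centre.
- spanner: Steel spanner lying flat, 170 mm long, leave alone. Origin at its underside.
- driver: Screwdriver lying flat, 190 mm long, leave alone. Origin at its underside.
- carton: Small cardboard carton, 90 x 70 x 35 mm, leave alone. Origin at its underside centre.
- spare: Spare black tyre lying flat, 148 mm across, 20 mm thick, leave alone. Origin at its underside centre.
Not all that is in view belongs to the job. Several things look just like the rest: the one meant starts nearest to the robot's base.

How it is judged:
On the way:
1. the kickstand is fully down against its stop while the wheel still lies with its handle in the rest (value of joint kickstand above 2.15 rad and angle between wheel's own x axis and vertical above 1.4 rad and horizontal distance between wheel and rest below 0.2 m), for 0.2 s.
At the end, for the whole second after the job is handed in: Handle within 0.10 rad (6 degrees) of plumb, end up; both tyres on the bench (hub 68 to 83 mm high); kickstand fully down (over 2.15 rad), its feet off the bench; clear of the rest; at rest; held by the fingers at the rubber grip (within 60 mm of the handgrip point) with over 3 N (angle between wheel's own x axis and vertical below 0.1 rad and value of joint kickstand above 2.15 rad and height (world z) of wheel between 0.068 and 0.083 m and height (world z) of handgrip above 0.27 m and contact force between the fingers and wheel above 3 N and contact force between wheel and rest below 0.3 N and distance between the grasp point and handgrip below 0.06 m and height (world z) of foot above 0.009 m and linear speed of wheel below 0.03 m/s); the arm keeps its last pose, push and grip.
It fails at once if the measuring wheel is lifted off the bench (hub more than 35 mm above its height on the tyres) (height (world z) of wheel above 0.11 m).
It fails at once if another thing on the bench is moved by more than 40 mm (distance of any of spray, pump, vial_a, vial_b, spanner, driver, carton, spare from where it was at the start of the episode above 0.04 m).
It also fails if it takes over 54 s, if anything falls off the work surface, if the arm or the gripper's body presses on something with over 40 N, if the wrist force passes 120 N, or if a joint passes its speed limit or range.

## Robot

A 7-joint arm with a two-finger parallel gripper is mounted at the origin on the work surface. World frame = base frame: x ahead of the robot, y to its left, z up, the work surface at z = 0. Lengths are in m, angles in rad, forces in N, time in s.
With the tool pointing down it reaches from about 0.425 to 0.925 m from the base axis. Payload 6.8 kg.
Tool frame: the origin (TCP) lies at the very end of the fingers, on their centre line; the grasp point (between the pads) lies 19 mm behind it; z points along the fingers, x is the direction in which the jaws open and shut, and the axes are right-handed (so a half turn about z gives the same grasp; the last joint's range is limited). The gripper opens to 85 mm and grips with 20 to 120 N. Pads are 22 mm wide; open, the fingers measure 114 mm over their backs; the gripper's body (76 mm by 85 mm) begins 54 mm behind the grasp point. The pads swing forward as they close: fully open they stand 13 mm farther back than shut.
Start: joints at [1.009, 0.477, 0.022, 1.555, -0.011, 1.109, -0.083], TCP at [0.296, -0.607, 0.231] pointing down, gripper open.
Joint ranges: [-2.96, 2.96], [-0.34, 2.1], [-1.41, 1.46], [0.24, 2.44], [-1.37, 4.51], [0.17, 1.92], [-2.96, 2.96]. Speed limits (rad/s): [2.39, 2.39, 3.14, 3.14, 3.14, 3.14, 3.14].

## Interface

Orientations are given as a rotation vector (axis times angle).
In Python, from bench import get_obs, imaging, hand_in gives the robot as it stands.
- The arm moves only by the tool send_rows, never from a script. Its argument "motion" is a list of rows, each an object with "dp": the shift along the world's x, y, z in m, a list of three; "rot": the turn, a rotation vector about the world's x, y, z in rad, a list of three; "grip": the finger opening in m, from 0 to 0.0854. In form: [{"dp": [dx, dy, dz], "rot": [ax, ay, az], "grip": grip}, ...]. A call has 1 to 20 rows; each row shifts and turns the pose as measured when the row begins; what a row does not reach is not made up. A row lasts 1/8 s, in which the tool goes at most 62.5 mm and 10.7 degrees, less where a joint would pass 70% of its speed; a pose out of reach is approached as far as the arm can. A call is refused whole if a number of a shift passes 0.0625 or a number of a turn 0.188, either way. A call with a gripper value outside its range is refused whole. The fingers move at their own pace and stop on an object; "grip_force" is the grip in N (left out, the last holds). Time passes only in rows, so rows that do not move let the fingers close. It gives the time, the measured TCP pose, the force and the opening at its end, in the units of the state.
- get_obs(): the state, without advancing time (a new reading comes with each control period).
- imaging.grab_frame(name): name is "scene" or "top" or "wrist"; returns a dict with "img" (384x512x3 uint8, red, green, blue), "fx", "fy", "cx", "cy" (pixels), "R" (3x3) and "t" (3): a world point X has camera coordinates R X + t. Camera axes: x right, y down, z forward; pixel columns grow to the right and rows downward; lengths in m; the calibration is good to about 2 mm. A picture is of the moment at which its call begins. There is no depth.
- hand_in(): hands the job in, once; it reports no verdict.
The state is a dict: "clock": time; "joints": joint angles; "qvel": joint speeds; "tau": joint torques, N m; "tcp_pos": TCP position; "orientation": TCP orientation; "contact_force": force on the tool from outside, world axes, zero at the start; "moment": the same for the moment, N m; "grip_width": finger opening in m.
Only numpy, scipy, OpenCV 4.12 (cv2) and the standard library are available. Lean on these libraries where they do the work, as an engineer would, in place of code of your own. Each camera call takes 0.05 s, during which the arm holds its last target. There are 200 camera calls.

## Working session

There is one attempt and no reset: what is moved stays moved. The work goes in short steps, Python scripts to look and compute and a tool call to move; the robot and the scene stay as the last step left them, time stands still between calls to the robot, and variables do not carry over. Pictures are saved under pics/ and viewed, about 8 in all and at most 12, crops included, and the job is handed in when it is done.

Besides the shell and the picture viewer there is one more tool, called after ">>>" as a command line: name --argument value ..., lists and objects as JSON in quotes. send_rows: Moves the arm, as the interface text tells. Its arguments: {"type":"object","properties":{"motion":{"type":"array","items":{"type":"object","properties":{"dp":{"type":"array","items":{"type":"number"}},"rot":{"type":"array","items":{"type":"number"}},"grip":{"type":"number"}}}},"grip_force":{"type":"number"}},"required":["motion"]}

```bash
mkdir -p pics
cat > h.py <<'E'
import numpy as np, cv2, pickle
from bench import get_obs, imaging, hand_in
def grab(n,save=None):
    f=imaging.grab_frame(n)
    if save:
        cv2.imwrite(f'pics/{save}.png',f['img'][...,::-1]); pickle.dump(f,open(f'pics/{save}.pkl','wb'))
    return f
def load(s): return pickle.load(open(f'pics/{s}.pkl','rb'))
def ray(f,u,v):
    R=np.array(f['R']);c=-R.T@np.array(f['t']); d=R.T@np.array([(u-f['cx'])/f['fx'],(v-f['cy'])/f['fy'],1]); return c,d/np.linalg.norm(d)
def onz(f,u,v,z):
    c,d=ray(f,u,v); return c+d*(z-c[2])/d[2]
def proj(f,X):
    p=np.array(f['R'])@np.array(X,float)+np.array(f['t']); return np.round([f['fx']*p[0]/p[2]+f['cx'],f['fy']*p[1]/p[2]+f['cy']],1)
E
python3 - <<'E'
from h import *
a=grab('scene','s0');b=grab('top','t0')
for f in(a,b): print(ray(f,256,192))
cv2.imwrite('pics/both.png',np.vstack([cv2.resize(a['img'],None,fx=.78,fy=.78),cv2.resize(b['img'],None,fx=.78,fy=.78)])[...,::-1])
print(get_obs())
E
```

```text
(array([1.29047175, 0.2231286 , 0.85748219]), array([-0.67046582, -0.23406434, -0.70405218]))
(array([ 0.43230914, -0.0337939 ,  1.62990132]), array([ 8.37770349e-02, -1.97650452e-04, -9.96484505e-01]))
{'clock': 0.1, 'joints': array([ 1.00888149,  0.47771584,  0.02237339,  1.55636282, -0.01151737,
        1.1092943 , -0.08310722]), 'qvel': array([-0.00186226, -0.00311746,  0.00133495, -0.00286391,  0.00020524,
        0.00043039, -0.00032389]), 'tau': array([ 3.75245232e-03, -5.97771406e+01,  1.61351748e+00, -2.81958693e+01,
        1.28609154e-02,  5.03949312e-03, -1.60403897e-05]), 'tcp_pos': array([ 0.29565924, -0.60620477,  0.23042027]), 'orientation': array([-2.66357170e+00,  1.66437158e+00,  2.29300261e-03]), 'contact_force': array([ 0.05708492, -0.84633032,  0.34709009]), 'moment': array([-0.04887279, -0.00974357, -0.01020239]), 'grip_width': 0.08527531297629667}
```

View pics/t0.png

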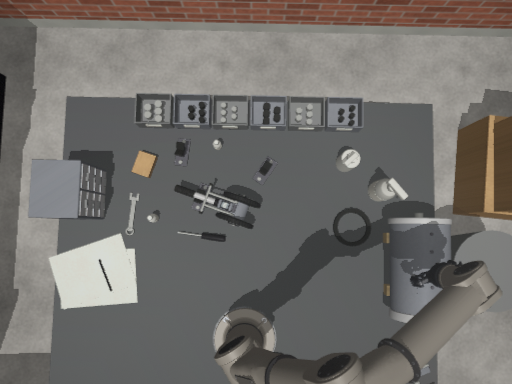

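View pics/s0.png

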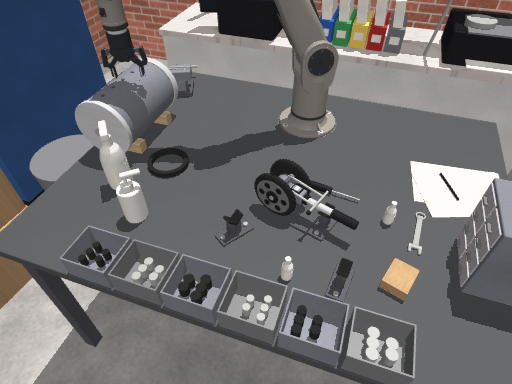

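The top view shows the wheel at about (222,205), its handle pointing left and up to about (180,187). There are three V-rests: one under the handle at about (203,197), and others at (265,170) and (182,150). The one nearest the base (245,340) is the one under the handle, which fits the description. I'll confirm that with an enlarged crop.

Run:
```python
from h import *
a=load('s0')['img'][130:270,225:385]; b=load('t0')['img'][135:260,165:290]
a=cv2.resize(a,(686,600),interpolation=cv2.INTER_CUBIC)[...,::-1]
b=cv2.resize(b,None,fx=4.8,fy=4.8,interpolation=cv2.INTER_CUBIC)[...,::-1]
c=np.hstack([cv2.resize(a,(400,350)),cv2.resize(b,(400,400))[:350]])
cv2.imwrite('pics/c0.png',b)
cv2.imwrite('pics/c1.png',a)
```

```text
(no output)
```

View pics/c0.png

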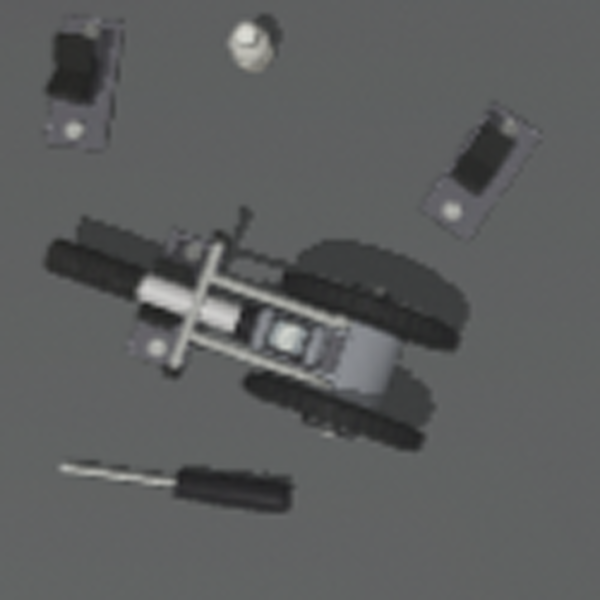

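View pics/c1.png

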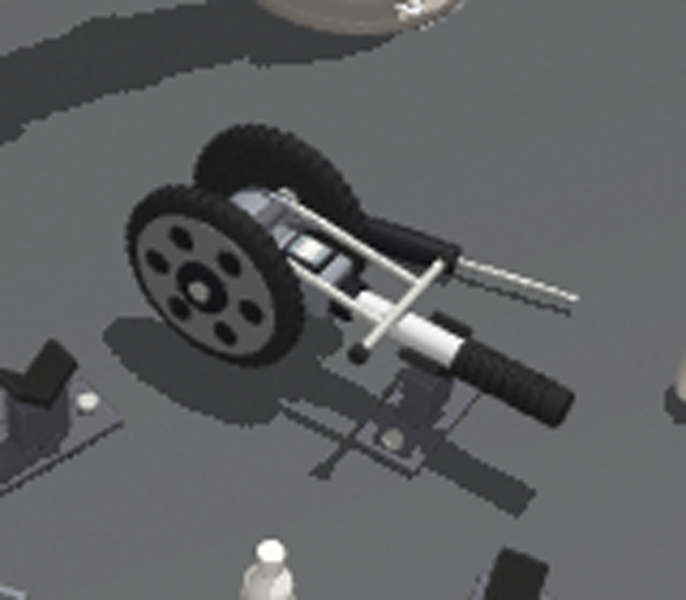

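Run:
```python
from h import *
t=load('t0');s=load('s0')
T=lambda u,v,z:onz(t,165+u/4.8,135+v/4.8,z)
S=lambda u,v,z:onz(s,225+u*160/686,130+v*140/600,z)
b1,b2=T(216,242,.094),T(174,368,.094); 
e=T(50,255,.075); hub=(T(288,278,.075)+T(457,343,.075)+T(250,380,.075)+T(421,441,.075))/4
print('bar',b1,b2,np.linalg.norm(b1-b2),(b1+b2)/2); print('end',e,'hub',hub,np.linalg.norm(e-hub))
d=(e-hub);d/=np.linalg.norm(d);print('yaw from end-hub',np.arctan2(d[1],d[0])); w=b1-b2;print('bar yaw+90',np.arctan2(w[1],w[0])+np.pi/2,np.arctan2(-w[1],-w[0])+np.pi/2)
sb1,sb2=S(447,257,.094),S(358,352,.094);print('scene bar',sb1,sb2,(sb1+sb2)/2)
print('scene end', S(565,400,.075))
```

```text
bar [0.58298301 0.14013888 0.094     ] [0.48327214 0.17010541 0.094     ] 0.10411652789071209 [0.53312758 0.15512214 0.094     ]
end [0.57185155 0.27403093 0.075     ] hub [0.49272393 0.03024529 0.075     ] 0.2563057135511672
yaw from end-hub 1.2569455595366392
bar yaw+90 1.2788495280761343 4.420442181665928
scene bar [0.48223748 0.1758916  0.094     ] [0.59119751 0.13756268 0.094     ] [0.5367175  0.15672714 0.094     ]
scene end [0.57053844 0.27453538 0.075     ]
```

The crop confirms that the nearest rest holds the tube. The foot bar crosses the handle at crop pixels (216,242)–(174,368). My estimate is hub ≈ (0.493, 0.030), handle yaw ≈ 1.257, and both views agree to 2–4 mm. 

Plan: tilt the tool 45° towards the hub, straddle the handle, and lift the bar with both fingertips.

>>> send_rows --motion '[{"dp":[0,0,0.06],"rot":[0,0,0],"grip":0.07},{"dp":[0,0,0.06],"rot":[0,0,0],"grip":0.07},{"dp":[0.044,0.043,0],"rot":[0,0,0.044],"grip":0.07},{"dp":[0.044,0.043,0],"rot":[0,0,0.044],"grip":0.07},{"dp":[0.044,0.043,0],"rot":[0,0,0.044],"grip":0.07},{"dp":[0.044,0.043,0],"rot":[0,0,0.044],"grip":0.07},{"dp":[0.044,0.043,0],"rot":[0,0,0.044],"grip":0.07},{"dp":[0.044,0.043,0],"rot":[0,0,0.044],"grip":0.07},{"dp":[0.01,0.05,0],"rot":[0,0,0.044],"grip":0.07},{"dp":[0.01,0.05,0],"rot":[0,0,0.044],"grip":0.07},{"dp":[0.01,0.05,0],"rot":[0,0,0.044],"grip":0.07},{"dp":[0.01,0.05,0],"rot":[0,0,0.044],"grip":0.07},{"dp":[0.01,0.05,0],"rot":[0,0,0.044],"grip":0.07},{"dp":[0.01,0.05,0],"rot":[0,0,0.044],"grip":0.07},{"dp":[0.01,0.05,0],"rot":[0,0,0.044],"grip":0.07},{"dp":[-0.009,0.05,0],"rot":[0,0,0.044],"grip":0.07},{"dp":[-0.009,0.05,0],"rot":[0,0,0.044],"grip":0.07},{"dp":[-0.009,0.05,0],"rot":[0,0,0.044],"grip":0.07}]'

```text
clock: 2.35
tcp_pos: [0.601, 0.1724, 0.3436]
orientation: [3.073, -0.626, -0.026]
contact_force: [0.4, 0.8, -0.2]
grip_width: 0.0699
```

>>> send_rows --motion '[{"dp":[-0.004,0.019,0],"rot":[0,0,0.09],"grip":0.07},{"dp":[-0.004,0.019,0],"rot":[-0.149,0.0485,0],"grip":0.07},{"dp":[-0.004,0.019,-0.02],"rot":[-0.149,0.0485,0],"grip":0.07},{"dp":[-0.004,0.019,-0.03],"rot":[-0.149,0.0485,0],"grip":0.07},{"dp":[-0.004,0.019,-0.03],"rot":[-0.149,0.0485,0],"grip":0.07},{"dp":[-0.004,0.019,-0.03],"rot":[-0.149,0.0485,0],"grip":0.07},{"dp":[0,0,0],"rot":[0,0,0],"grip":0.07}]'

```text
clock: 3.22
tcp_pos: [0.5737, 0.2934, 0.2252]
orientation: [2.3, -0.356, -0.174]
contact_force: [-0.6, -0.8, -0.3]
grip_width: 0.07
```

```bash
cat >> h.py <<'E'
from scipy.spatial.transform import Rotation as Ro
HUB=np.array([.493,.030,.075]);D=np.array([np.cos(1.257),np.sin(1.257),0]);K=np.array([-D[1],D[0],0])
def st():
    o=get_obs();R=Ro.from_rotvec(o['orientation']).as_matrix();p=o['tcp_pos'];q=p-HUB
    print('t',round(o['clock'],2),'tcp',p.round(4),'wheel xyz',np.round([q@D,q@K,q[2]],4),'tilt',np.arctan2(-R[:,2]@D,-R[2,2]).round(3),'zlat',(R[:,2]@K).round(3),'xlat',(R[:,0]@D).round(3),R[2,0].round(3),'F',o['contact_force'].round(1),'g',round(o['grip_width'],4),'q',o['joints'].round(2))
    return o,R
E
python3 - <<'E'
from h import *
st(); f=grab('wrist','w1')
for x in [(129,-52,19),(129,52,19),(256,0,0),(96,0,11)]: print(x,proj(f,HUB+x[0]/1e3*D+x[1]/1e3*K+[0,0,x[2]/1e3]))
E
```

```text
t 3.23 tcp [0.5737 0.2934 0.2252] wheel xyz [0.2755 0.0045 0.1502] tilt 0.82 zlat 0.009 xlat 0.001 -0.014 F [-0.6 -0.8 -0.3] g 0.07 q [-0.64  0.85 -0.2   1.16  0.47  1.91 -1.17]
(129, -52, 19) [305.6 170.9]
(129, 52, 19) [217.5 169.7]
(256, 0, 0) [264.1  74.9]
(96, 0, 11) [261.2 177.1]
```

View pics/w1.png

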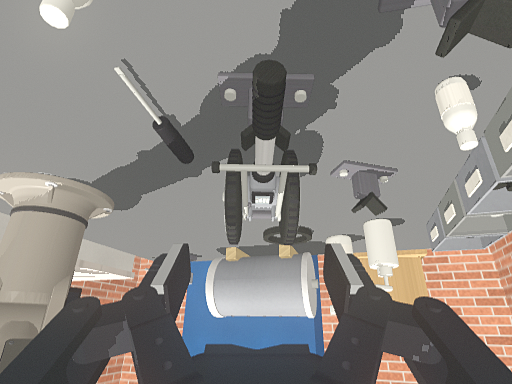

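The wrist view shows the bar ends at (213,168) and (316,168). Their centre is about 3 px right of the prediction, so the handle sits about 3 mm toward −K. I'll ease the tilt to 0.7 and move to the pre-hook pose.

>>> send_rows --motion '[{"dp":[-0.005,-0.023,-0.024],"rot":[0.057,-0.018,0],"grip":0.07},{"dp":[-0.005,-0.023,-0.024],"rot":[0.057,-0.018,0],"grip":0.07},{"dp":[-0.005,-0.023,-0.024],"rot":[0,0,0],"grip":0.07},{"dp":[0,0,0],"rot":[0,0,0],"grip":0.07}]'

```text
clock: 3.78
tcp_pos: [0.5645, 0.2159, 0.1639]
orientation: [2.431, -0.399, -0.142]
contact_force: [0.5, 0.1, 0.5]
grip_width: 0.0701
```

Run:
```python
from h import *
st(); f=grab('wrist','w2')
for x in [(129,-64,19),(129,58,19),(256,-3,0)]: print(x,proj(f,HUB+x[0]/1e3*D+x[1]/1e3*K+[0,0,x[2]/1e3]))
```

```text
t 3.77 tcp [0.5645 0.2159 0.1639] wheel xyz [ 0.1989 -0.0107  0.0889] tilt 0.684 zlat 0.007 xlat -0.012 -0.0 F [0.5 0.1 0.5] g 0.0701 q [-0.52  0.75 -0.23  1.43  0.47  1.61 -1.2 ]
(129, -64, 19) [318.4 204.6]
(129, 58, 19) [178.3 205.4]
(256, -3, 0) [240.3  58. ]
```

View pics/w2.png

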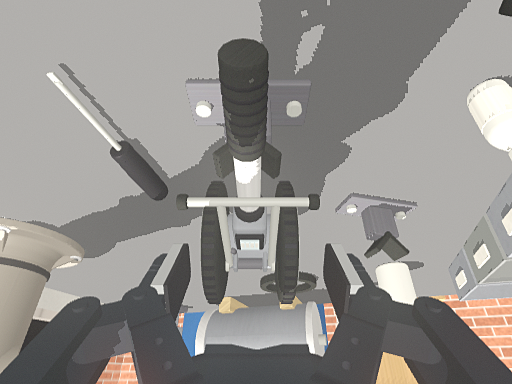

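The bar ends are at (178,202) and (318,202), which matches a −3 mm offset. Now I'll insert.

>>> send_rows --motion '[{"dp":[-0.0075,0.002,-0.016],"rot":[0,0,0.012],"grip":0.07},{"dp":[0,0,0],"rot":[0,0,0],"grip":0.07},{"dp":[-0.004,-0.0122,-0.0153],"rot":[0,0,0],"grip":0.07},{"dp":[-0.004,-0.0122,-0.0153],"rot":[0,0,0],"grip":0.07},{"dp":[-0.004,-0.0122,-0.0153],"rot":[0,0,0],"grip":0.07},{"dp":[0,0,0],"rot":[0,0,0],"grip":0.07}]'

```text
clock: 4.58
tcp_pos: [0.547, 0.1905, 0.105]
orientation: [2.446, -0.378, -0.125]
contact_force: [-0.0, 0.5, -0.2]
grip_width: 0.0702
```

Run:
```python
from h import *
st()
```

```text
t 4.58 tcp [0.547  0.1905 0.105 ] wheel xyz [ 0.1693 -0.0018  0.03  ] tilt 0.67 zlat -0.009 xlat 0.009 0.005 F [-0.   0.5 -0.2] g 0.0702 q [-0.5   0.76 -0.23  1.56  0.49  1.47 -1.24]
```

>>> send_rows --motion '[{"dp":[-0.004,-0.0115,-0.0135],"rot":[0,0,0],"grip":0.07},{"dp":[-0.004,-0.0115,-0.0135],"rot":[0,0,0],"grip":0.07},{"dp":[-0.004,-0.0115,-0.0135],"rot":[0,0,0],"grip":0.07},{"dp":[0,0,0],"rot":[0,0,0],"grip":0.07}]'

```text
clock: 5.08
tcp_pos: [0.5347, 0.1555, 0.0627]
orientation: [2.448, -0.377, -0.123]
contact_force: [0.3, -0.3, 0.7]
grip_width: 0.0701
```

Run:
```python
from h import *
st(); a=grab('scene')['img'];b=grab('wrist')['img']
a=cv2.resize(a[90:270,205:415],(560,480),interpolation=3)
cv2.imwrite('pics/p3.png',a[...,::-1]);cv2.imwrite('pics/p3w.png',b[...,::-1])
```

```text
t 5.08 tcp [0.5347 0.1555 0.0627] wheel xyz [ 0.1323 -0.0009 -0.0123] tilt 0.669 zlat -0.011 xlat 0.01 0.006 F [ 0.3 -0.3  0.7] g 0.0701 q [-0.47  0.78 -0.22  1.65  0.52  1.36 -1.26]
```

View pics/p3.png

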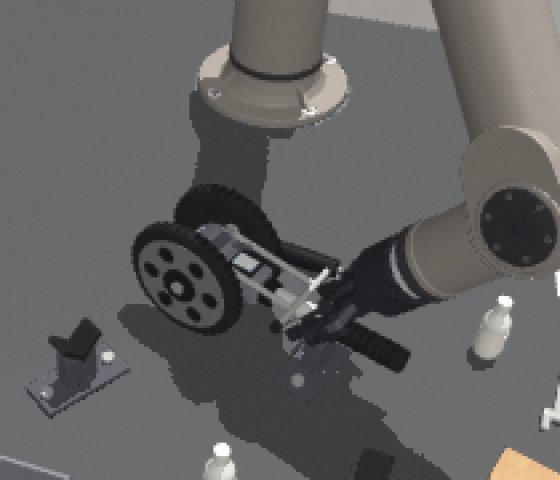

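The fingers straddle the tube with the bar above the tips, at about (300,305). I'll start the lift.

>>> send_rows --motion '[{"dp":[0,0,0.012],"rot":[0,0,0],"grip":0.07},{"dp":[0,0,0.012],"rot":[0,0,0],"grip":0.07},{"dp":[0,0,0.012],"rot":[0,0,0],"grip":0.07},{"dp":[-0.002,-0.005,0.014],"rot":[0,0,0],"grip":0.07},{"dp":[-0.002,-0.005,0.014],"rot":[0,0,0],"grip":0.07}]'

```text
clock: 5.8
tcp_pos: [0.5322, 0.1509, 0.1326]
orientation: [2.458, -0.375, -0.117]
contact_force: [0.7, 2.2, -2.2]
grip_width: 0.07
```

Run:
```python
from h import *
st(); f=grab('wrist','w4')
for ph in (-.14,.1,.3,.5):
  X=.015+.115*np.cos(ph);Z=.035+.115*np.sin(ph);print(ph,[proj(f,HUB+X*D+(k-.003)*K+[0,0,Z]) for k in(-.061,.061)])
```

```text
t 5.8 tcp [0.5322 0.1509 0.1326] wheel xyz [ 0.1271 -0.      0.0576] tilt 0.659 zlat -0.015 xlat 0.013 0.008 F [ 0.7  2.2 -2.2] g 0.07 q [-0.46  0.68 -0.23  1.65  0.5   1.44 -1.21]
-0.14 [array([359.5, 192. ]), array([160. , 191.8])]
0.1 [array([369.6, 232.3]), array([151.1, 232.6])]
0.3 [array([376.1, 274.5]), array([145.4, 275.3])]
0.5 [array([379.6, 320.4]), array([142.3, 321.8])]
```

View pics/w4.png

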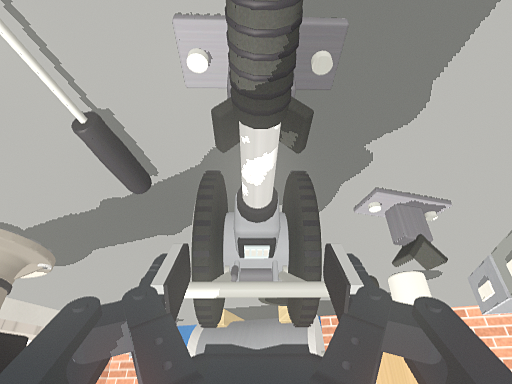

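The bar is on the fingers at row ~290, so φ is about 0.37. The handle is still in the rest. I'll continue along the arc past centre.

>>> send_rows --motion '[{"dp":[-0.0032,-0.01,0.0205],"rot":[0,0,0],"grip":0.07},{"dp":[-0.0044,-0.0136,0.018],"rot":[0,0,0],"grip":0.07},{"dp":[-0.0054,-0.0167,0.015],"rot":[0,0,0],"grip":0.07},{"dp":[-0.0062,-0.019,0.011],"rot":[0,0,0],"grip":0.07},{"dp":[-0.0068,-0.021,0.007],"rot":[0,0,0],"grip":0.07},{"dp":[-0.007,-0.0217,0.0025],"rot":[0,0,0],"grip":0.07},{"dp":[-0.007,-0.0217,-0.001],"rot":[0,0,0],"grip":0.07},{"dp":[0,0,0],"rot":[0,0,0],"grip":0.07}]'

```text
clock: 6.85
tcp_pos: [0.4883, 0.0143, 0.2131]
orientation: [2.452, -0.383, -0.118]
contact_force: [0.0, 0.1, -0.5]
grip_width: 0.07
```

Run:
```python
from h import *
st(); a=grab('scene','s5')['img'];b=grab('wrist','w5')['img']
a=cv2.resize(a[90:270,205:415],(448,384),interpolation=3)
cv2.imwrite('pics/p5.png',np.hstack([a,cv2.resize(b,(350,384))])[...,::-1])
```

```text
t 6.85 tcp [0.4883 0.0143 0.2131] wheel xyz [-0.0164 -0.0004  0.1381] tilt 0.664 zlat -0.013 xlat 0.007 0.011 F [ 0.   0.1 -0.5] g 0.07 q [-0.31  0.44 -0.2   1.85  0.53  1.42 -1.06]
```

View pics/p5.png

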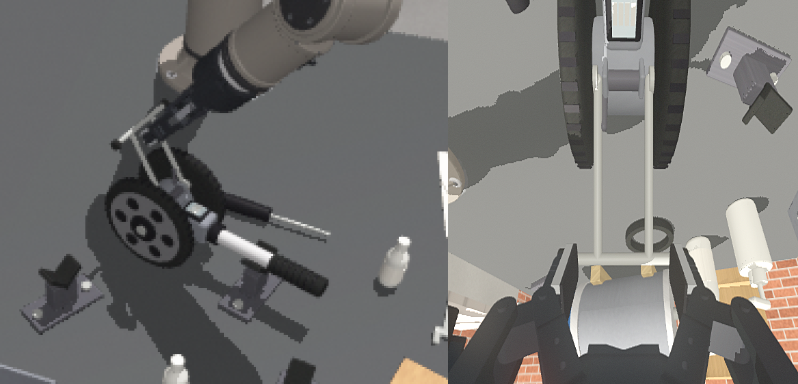

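The stand is past vertical and there is no load on the fingers. I'll back off to a pre-grasp above the grip and then verify the stand.

>>> send_rows --motion '[{"dp":[0.009,0.027,0.038],"rot":[0,0,0],"grip":0.07},{"dp":[0.009,0.027,0.038],"rot":[0,0,0],"grip":0.07},{"dp":[0.015,0.046,0],"rot":[0,0,0],"grip":0.07},{"dp":[0.015,0.046,0],"rot":[0,0,0],"grip":0.07},{"dp":[0.015,0.046,-0.02],"rot":[-0.045,0.014,0],"grip":0.07},{"dp":[0.016,0.046,-0.04],"rot":[-0.045,0.014,0],"grip":0.07},{"dp":[0.016,0.046,-0.045],"rot":[-0.045,0.014,0],"grip":0.07},{"dp":[0,0,0],"rot":[0,0,0],"grip":0.07}]'

```text
clock: 7.95
tcp_pos: [0.5821, 0.3116, 0.1827]
orientation: [2.315, -0.347, -0.14]
contact_force: [-0.4, 0.2, -0.4]
grip_width: 0.0701
```

Run:
```python
from h import *
st(); a=grab('scene','s6');b=grab('wrist','w6');t=grab('top','t6')
for n,f in(('s',a),('w',b),('t',t)):
  for ph in (1.6,2.0,2.15):
    X=.015+.115*np.cos(ph);Z=.035+.115*np.sin(ph);print(n,ph,[proj(f,HUB+X*D+(k-.003)*K+[0,0,Z]) for k in(-.061,.061)])
  print(n,'end',proj(f,HUB+.256*D-.003*K),proj(f,HUB+.176*D-.003*K))
A=cv2.resize(a['img'][110:260,215:375],(427,400),interpolation=3);T=cv2.resize(t['img'][150:250,165:265],(370,400),interpolation=3)
cv2.imwrite('pics/p6.png',np.hstack([A,T])[...,::-1])
```

```text
t 7.95 tcp [0.5821 0.3116 0.1827] wheel xyz [0.2953 0.0022 0.1077] tilt 0.805 zlat -0.017 xlat 0.019 0.005 F [-0.4  0.2 -0.4] g 0.0701 q [-0.66  0.9  -0.2   1.15  0.48  1.86 -1.19]
s 1.6 [array([274.7, 160.9]), array([298.7, 139.5])]
s 2.0 [array([261.5, 157.6]), array([285.8, 137. ])]
s 2.15 [array([257.3, 157.9]), array([281.5, 137.4])]
s end [355.9 224.3] [330.8 211.6]
w 1.6 [array([300.5, 331. ]), array([210.4, 332. ])]
w 2.0 [array([295.5, 323.6]), array([214.5, 324.5])]
w 2.15 [array([293.9, 318. ]), array([215.8, 318.8])]
w end [257.8 129.6] [256.3 176. ]
t 1.6 [array([240. , 189.7]), array([228.3, 223.1])]
t 2.0 [array([252.2, 194.1]), array([240.6, 227.4])]
t 2.15 [array([256.3, 195.7]), array([244.8, 228.8])]
t end [175.8 187.3] [195.5 194.2]
```

View pics/p6.png

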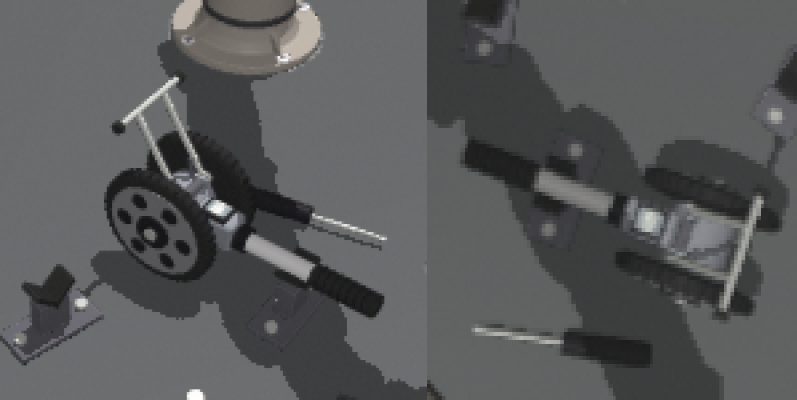

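In the scene view the stand's caps are at (259,158) and (283,139). With the residual image offset, that matches φ ≈ 2.15, i.e. at the stop, and the handle is still in the rest. Next I'll grasp the grip.

>>> send_rows --motion '[{"dp":[-0.004,-0.0148,-0.0205],"rot":[0,0,-0.019],"grip":0.07},{"dp":[-0.004,-0.0148,-0.0205],"rot":[0,0,0],"grip":0.07},{"dp":[-0.004,-0.0148,-0.0205],"rot":[0,0,0],"grip":0.07},{"dp":[-0.004,-0.0148,-0.0205],"rot":[0,0,0],"grip":0.07},{"dp":[-0.004,-0.0148,-0.0205],"rot":[0,0,0],"grip":0.07},{"dp":[-0.003,-0.012,-0.017],"rot":[0,0,0],"grip":0.07},{"dp":[0,0,0],"rot":[0,0,0],"grip":0.07}]'

```text
clock: 8.98
tcp_pos: [0.5733, 0.2129, 0.0996]
orientation: [2.343, -0.424, -0.103]
contact_force: [0.2, -1.0, -0.3]
grip_width: 0.0701
```

Run:
```python
from h import *
st()
```

```text
t 8.97 tcp [0.5733 0.2129 0.0996] wheel xyz [ 0.1988 -0.0199  0.0246] tilt 0.763 zlat -0.018 xlat -0.025 0.049 F [ 0.2 -1.  -0.3] g 0.0701 q [-0.56  0.86 -0.19  1.42  0.51  1.59 -1.28]
```

The tool drifted sideways, probably because of the joint 6 limit. There's no contact, so I'll correct it and go down.

>>> send_rows --motion '[{"dp":[-0.008,0.003,0],"rot":[0.015,0.047,0.025],"grip":0.07},{"dp":[-0.008,0.003,0],"rot":[0,0,0],"grip":0.07},{"dp":[0,0,-0.012],"rot":[0,0,0],"grip":0.07},{"dp":[0,0,0],"rot":[0,0,0],"grip":0.07}]'

```text
clock: 9.48
tcp_pos: [0.5605, 0.2205, 0.0953]
orientation: [2.364, -0.381, -0.138]
contact_force: [0.0, -0.1, 0.8]
grip_width: 0.0697
```

Run:
```python
from h import *
st()
```

```text
t 9.47 tcp [0.5605 0.2205 0.0953] wheel xyz [ 0.202  -0.0054  0.0203] tilt 0.752 zlat -0.005 xlat -0.002 0.009 F [ 0.  -0.1  0.8] g 0.0697 q [-0.56  0.86 -0.21  1.43  0.5   1.58 -1.26]
```

>>> send_rows --motion '[{"dp":[-0.001,0,-0.0095],"rot":[0,0,0],"grip":0.06},{"dp":[-0.001,0,-0.0095],"rot":[0,0,0],"grip":0.06},{"dp":[0,0,-0.0095],"rot":[0,0,0],"grip":0.06},{"dp":[0,0,-0.0095],"rot":[0,0,0],"grip":0.06},{"dp":[0,0,0],"rot":[0,0,0],"grip":0.06}]'

```text
clock: 10.1
tcp_pos: [0.558, 0.2202, 0.0534]
orientation: [2.362, -0.38, -0.139]
contact_force: [-0.4, 0.2, 0.5]
grip_width: 0.06
```

Run:
```python
from h import *
st(); b=grab('wrist','w7')['img']
cv2.imwrite('pics/p7.png',b[...,::-1])
```

```text
t 10.1 tcp [0.558  0.2202 0.0534] wheel xyz [ 0.2009 -0.0031 -0.0216] tilt 0.754 zlat -0.005 xlat -0.002 0.009 F [-0.4  0.2  0.5] g 0.06 q [-0.56  0.91 -0.21  1.44  0.51  1.53 -1.28]
```

View pics/p7.png

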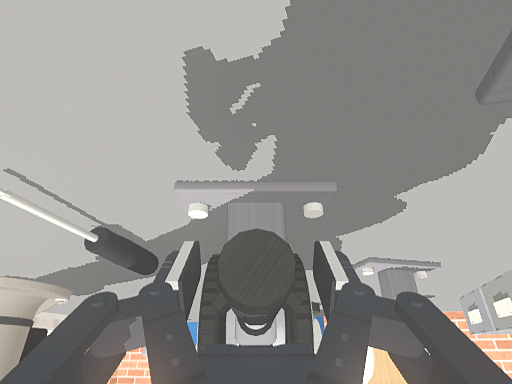

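The grip end is centred between the pads, at about (258,270). I'll raise 8 mm and close.

>>> send_rows --motion '[{"dp":[0,0,0.008],"rot":[0,0,0],"grip":0.045},{"dp":[0,0,0],"rot":[0,0,0],"grip":0.01},{"dp":[0,0,0],"rot":[0,0,0],"grip":0.01},{"dp":[0,0,0],"rot":[0,0,0],"grip":0.01},{"dp":[0,0,0],"rot":[0,0,0],"grip":0.01},{"dp":[0,0,0],"rot":[0,0,0],"grip":0.01}]' --grip_force 60

```text
clock: 10.9
tcp_pos: [0.5584, 0.2208, 0.0631]
orientation: [2.364, -0.382, -0.138]
contact_force: [-0.3, 1.4, -0.7]
grip_width: 0.0265
```

Run:
```python
from h import *
o,R=st(); g=o['tcp_pos']-.019*R[:,2]-HUB; print('grasp',[g@D,g@K,g[2]])
```

```text
t 10.9 tcp [0.5584 0.2208 0.0631] wheel xyz [ 0.2017 -0.0033 -0.0119] tilt 0.751 zlat -0.005 xlat -0.003 0.01 F [-0.3  1.4 -0.7] g 0.0265 q [-0.56  0.89 -0.21  1.44  0.51  1.54 -1.28]
grasp [np.float64(0.21462033999304606), np.float64(-0.0032520773605147486), np.float64(0.002000748372788602)]
```

It's held: opening 26.5 mm, grasp at x = 215 mm. I'll compute the rocker path in small steps.

```bash
cat >> h.py <<'E'
T0=.751;P0=np.array([.2017,-.0033,-.0119])
def tgt(th):
    c,s=np.cos(th),np.sin(th)
    return HUB+D*(-.075*th+P0[0]*c-P0[2]*s)+K*P0[1]+np.array([0,0,P0[0]*s+P0[2]*c])
def plan(n,step):
    o,R=st(); th=T0-np.arctan2(-R[:,2]@D,-R[2,2]); print('th',th.round(3),'err now mm',((o['tcp_pos']-tgt(th))*1e3).round(1))
    p=o['tcp_pos']; zl=R[:,2]@K
    for i in range(1,n+1):
        q=tgt(th+i*step); print((q-p).round(4)); p=q
    print('rot/row',(-step*K).round(4))
E
python3 -c "
from h import *
plan(6,.08)"
```

```text
t 10.9 tcp [0.5584 0.2208 0.0631] wheel xyz [ 0.2017 -0.0033 -0.0119] tilt 0.751 zlat -0.005 xlat -0.003 0.01 F [-0.3  1.4 -0.7] g 0.0265 q [-0.56  0.89 -0.21  1.44  0.51  1.54 -1.28]
th -0.0 err now mm [ 0.  -0.1  0.1]
[-0.0018 -0.0053  0.0161]
[-0.0022 -0.0066  0.0161]
[-0.0026 -0.0079  0.016 ]
[-0.0029 -0.0091  0.0158]
[-0.0033 -0.0103  0.0154]
[-0.0037 -0.0114  0.015 ]
rot/row [ 0.0761 -0.0247 -0.    ]
```

>>> send_rows --motion '[{"dp":[-0.0018,-0.0053,0.0161],"rot":[0.0761,-0.0247,0],"grip":0.01},{"dp":[-0.0022,-0.0066,0.0161],"rot":[0.0761,-0.0247,0],"grip":0.01},{"dp":[-0.0026,-0.0079,0.016],"rot":[0.0761,-0.0247,0],"grip":0.01}]'

```text
clock: 11.28
tcp_pos: [0.5514, 0.2015, 0.11]
orientation: [2.603, -0.415, -0.097]
contact_force: [-0.6, -0.1, -1.8]
grip_width: 0.0268
```

```bash
python3 -c "
from h import *
plan(6,.08)"
```

```text
t 11.28 tcp [0.5514 0.2015 0.11  ] wheel xyz [ 0.1811 -0.0026  0.035 ] tilt 0.509 zlat -0.007 xlat -0.001 0.008 F [-0.6 -0.1 -1.8] g 0.0268 q [-0.44  0.69 -0.28  1.61  0.46  1.34 -1.22]
th 0.242 err now mm [-0.5  0.8 -1.9]
[-0.0025 -0.01    0.0177]
[-0.0033 -0.0103  0.0154]
[-0.0037 -0.0115  0.015 ]
[-0.0041 -0.0126  0.0145]
[-0.0044 -0.0137  0.0138]
[-0.0048 -0.0147  0.0131]
rot/row [ 0.0761 -0.0247 -0.    ]
```

Tracking is good, with forces of only 2 N.

>>> send_rows --motion '[{"dp":[-0.0025,-0.01,0.0177],"rot":[0.0761,-0.0247,0],"grip":0.01},{"dp":[-0.0033,-0.0103,0.0154],"rot":[0.0761,-0.0247,0],"grip":0.01},{"dp":[-0.0037,-0.0115,0.015],"rot":[0.0761,-0.0247,0],"grip":0.01},{"dp":[-0.0041,-0.0126,0.0145],"rot":[0.0761,-0.0247,0],"grip":0.01},{"dp":[-0.0044,-0.0137,0.0138],"rot":[0.0761,-0.0247,0],"grip":0.01}]'

```text
clock: 11.9
tcp_pos: [0.5316, 0.1402, 0.1883]
orientation: [3.004, -0.483, -0.012]
contact_force: [-0.5, -0.9, -4.4]
grip_width: 0.0269
```

```bash
python3 -c "
from h import *
plan(6,.08)"
```

```text
t 11.9 tcp [0.5316 0.1402 0.1883] wheel xyz [ 0.1167 -0.0027  0.1133] tilt 0.099 zlat -0.007 xlat -0.005 0.008 F [-0.5 -0.9 -4.4] g 0.0269 q [-0.11  0.37 -0.38  1.84  0.25  1.03 -0.93]
th 0.652 err now mm [-1.1 -1.6  0.3]
[-0.0037 -0.0132  0.0127]
[-0.0051 -0.0158  0.0122]
[-0.0054 -0.0167  0.0113]
[-0.0057 -0.0175  0.0104]
[-0.0059 -0.0182  0.0094]
[-0.0061 -0.0189  0.0083]
rot/row [ 0.0761 -0.0247 -0.    ]
```

>>> send_rows --motion '[{"dp":[-0.0037,-0.0132,0.0127],"rot":[0.0761,-0.0247,0],"grip":0.01},{"dp":[-0.0051,-0.0158,0.0122],"rot":[0.0761,-0.0247,0],"grip":0.01},{"dp":[-0.0054,-0.0167,0.0113],"rot":[0.0761,-0.0247,0],"grip":0.01},{"dp":[-0.0057,-0.0175,0.0104],"rot":[0.0761,-0.0247,0],"grip":0.01}]'

```text
clock: 12.4
tcp_pos: [0.5093, 0.0731, 0.2355]
orientation: [-2.88, 0.464, -0.063]
contact_force: [-0.5, -1.5, -7.2]
grip_width: 0.0264
```

```bash
python3 -c "
from h import *
plan(8,.08)"
```

```text
t 12.4 tcp [0.5093 0.0731 0.2355] wheel xyz [ 0.046  -0.0021  0.1605] tilt -0.228 zlat -0.008 xlat -0.006 0.007 F [-0.5 -1.5 -7.2] g 0.0264 q [ 0.26  0.2  -0.45  1.98 -0.15  0.87 -0.41]
th 0.979 err now mm [-2.  -2.5 -0.2]
[-0.0039 -0.0158  0.0095]
[-0.0062 -0.019   0.0082]
[-0.0063 -0.0195  0.007 ]
[-0.0065 -0.02    0.0059]
[-0.0066 -0.0204  0.0046]
[-0.0067 -0.0207  0.0034]
[-0.0068 -0.0209  0.0021]
[-0.0068 -0.0211  0.0008]
rot/row [ 0.0761 -0.0247 -0.    ]
```

The downward 7 N suggests I'm carrying part of the wheel's weight. I'll continue while biasing the path a few mm lower.

>>> send_rows --motion '[{"dp":[-0.0045,-0.0165,0.006],"rot":[0.0761,-0.0247,0],"grip":0.01},{"dp":[-0.0062,-0.019,0.0065],"rot":[0.0761,-0.0247,0],"grip":0.01},{"dp":[0,0,0],"rot":[0,0,0],"grip":0.01}]'

```text
clock: 12.78
tcp_pos: [0.4981, 0.0367, 0.252]
orientation: [-2.714, 0.441, -0.101]
contact_force: [-1.1, 0.5, -3.4]
grip_width: 0.0262
```

Run:
```python
from h import *
plan(8,.08); a=grab('scene','s8')
print(get_obs()['moment'])
A=cv2.resize(a['img'][90:270,205:385],(600,600),interpolation=3)
cv2.imwrite('pics/p8.png',A[...,::-1])
```

```text
t 12.78 tcp [0.4981 0.0367 0.252 ] wheel xyz [ 0.008  -0.0028  0.177 ] tilt -0.397 zlat -0.012 xlat -0.01 0.009 F [-1.1  0.5 -3.4] g 0.0262 q [ 0.46  0.16 -0.45  2.02 -0.4   0.88 -0.07]
th 1.148 err now mm [-0.3  0.5 -2. ]
[-0.006  -0.0201  0.0089]
[-0.0065 -0.0201  0.0057]
[-0.0066 -0.0205  0.0045]
[-0.0067 -0.0208  0.0032]
[-0.0068 -0.021   0.002 ]
[-0.0068 -0.0211  0.0007]
[-0.0068 -0.0211 -0.0006]
[-0.0068 -0.021  -0.0019]
rot/row [ 0.0761 -0.0247 -0.    ]
[-0.0299642   0.43992915 -0.00063251]
```

View pics/p8.png

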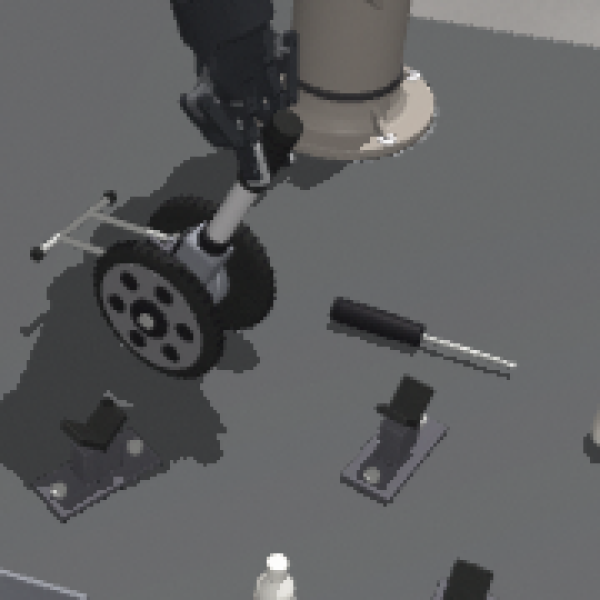

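The wheel is rolling correctly: it has left the rest, the stand is out to the rear, and the load is down to 3 N. I'm finishing the rise with the same −2 mm bias.

>>> send_rows --motion '[{"dp":[-0.006,-0.0201,0.0066],"rot":[0.0761,-0.0247,0],"grip":0.01},{"dp":[-0.0065,-0.0201,0.0055],"rot":[0.0761,-0.0247,0],"grip":0.01},{"dp":[-0.0066,-0.0205,0.0043],"rot":[0.0761,-0.0247,0],"grip":0.01},{"dp":[0,0,0],"rot":[0,0,0],"grip":0.01}]'

```text
clock: 13.32
tcp_pos: [0.4779, -0.021, 0.2687]
orientation: [-2.476, 0.388, -0.141]
contact_force: [0.1, 2.2, 0.8]
grip_width: 0.0266
```

```bash
python3 -c "
from h import *
plan(4,.06)"
```

```text
t 13.32 tcp [ 0.4779 -0.021   0.2687] wheel xyz [-0.0531 -0.0013  0.1937] tilt -0.641 zlat -0.007 xlat 0.0 0.009 F [0.1 2.2 0.8] g 0.0266 q [ 0.69  0.19 -0.41  2.05 -0.68  1.01  0.38]
th 1.392 err now mm [-0.7  4.1 -2.7]
[-0.0043 -0.0197  0.0052]
[-0.0051 -0.0157  0.0018]
[-0.0051 -0.0158  0.0011]
[-0.0051 -0.0158  0.0003]
rot/row [ 0.0571 -0.0185 -0.    ]
```

>>> send_rows --motion '[{"dp":[-0.0048,-0.0175,0.003],"rot":[0.0571,-0.0185,0],"grip":0.01},{"dp":[-0.0051,-0.016,0.002],"rot":[0.0571,-0.0185,0],"grip":0.01},{"dp":[-0.0051,-0.016,0.0015],"rot":[0.0571,-0.0185,0],"grip":0.01},{"dp":[0,0,0],"rot":[0,0,0],"grip":0.01},{"dp":[0,0,0],"rot":[0,0,0],"grip":0.01}]'

```text
clock: 13.95
tcp_pos: [0.4627, -0.0673, 0.2735]
orientation: [-2.301, 0.349, -0.163]
contact_force: [1.2, 1.2, 0.6]
grip_width: 0.0265
```

Run:
```python
from h import *
plan(2,.03)
s=grab('scene','s9');t=grab('top','t9')
# measure the black tyre / handle end / stand caps roughly: white handle tube axis in scene (bright, low-sat)
for n,f in(('s',s),('t',t)):
    H=HUB-.075*np.pi/2*D-.003*K
    for lab,x,k,z in(('hub+',0,.052,0),('tube100',.1,0,0),('tube170',.17,0,0),('end',.256,0,0),('footL',-.048,-.061,.131),('footR',-.048,.061,.131)):
        print(n,lab,proj(f,H+[0,0,x]-D*z+K*k))
```

```text
t 13.95 tcp [ 0.4627 -0.0673  0.2735] wheel xyz [-0.1019 -0.0012  0.1985] tilt -0.82 zlat 0.001 xlat 0.009 0.009 F [1.2 1.2 0.6] g 0.0265 q [ 0.84  0.27 -0.37  2.03 -0.79  1.16  0.62]
th 1.571 err now mm [-0.8  4.4 -3.2]
[-0.0018 -0.0123  0.0034]
[-0.0026 -0.0079  0.0001]
rot/row [ 0.0285 -0.0093 -0.    ]
s hub+ [260.8 163.2]
s tube100 [251.1 147. ]
s tube170 [250.8 128. ]
s end [250.5 102.1]
s footL [210.5 176. ]
s footR [233.2 157.9]
t hub+ [263.9 232.4]
t tube100 [269.2 218.9]
t tube170 [269.9 218.5]
t end [270.9 218. ]
t footL [304.6 215.8]
t footR [294.6 245.4]
```

Run:
```python
from h import *
f=load('s9');im=f['img'].astype(int);mn=im.min(2)
for v in range(112,166,3):
    u=np.where(mn[v,200:290]>125)[0]+200; print(v,u.tolist())
# black grip (hand end) rows
g=im.max(2)
for v in range(96,128,4):
    u=np.where(g[v,225:285]<40)[0]+225; print('dark',v,(u.min(),u.max(),len(u)) if len(u) else None)
H=HUB-.075*np.pi/2*D-.003*K
for th in (1.45,1.571,1.69):
    c,s=np.cos(th),np.sin(th);X=D*c+[0,0,s];Z=-D*s+np.array([0,0,c]);Hh=HUB-.075*th*D-.003*K
    print(th,'tube100',proj(f,Hh+.1*X),'tube160',proj(f,Hh+.16*X),'feet',proj(f,Hh-.048*X+.131*Z-.045*K),proj(f,Hh-.048*X+.131*Z+.045*K))
```

```text
112 [246, 257, 282, 283, 284, 285, 286, 287, 288, 289]
115 [247, 248, 258, 259, 279, 280, 281, 282, 283, 284, 285, 286, 287]
118 [250, 279, 280, 281, 282, 283, 284, 285, 286]
121 [251, 252]
124 [278, 283]
127 []
130 [249, 250, 251, 252, 253, 254, 255]
133 [249, 250, 251, 252, 253, 254, 255]
136 [249, 250, 251, 252, 253, 254, 255]
139 [249, 250, 251, 252, 253, 254, 255]
142 [249, 250, 251, 252, 253, 254, 255]
145 [250, 251, 252, 253, 254, 255]
148 [250, 251, 252, 253, 254, 255]
151 []
154 [257, 258]
157 [252, 254, 255]
160 []
163 []
dark 96 (np.int64(234), np.int64(251), 5)
dark 100 (np.int64(229), np.int64(248), 11)
dark 104 (np.int64(233), np.int64(247), 11)
dark 108 (np.int64(226), np.int64(255), 15)
dark 112 (np.int64(228), np.int64(256), 13)
dark 116 (np.int64(234), np.int64(257), 11)
dark 120 (np.int64(244), np.int64(256), 6)
dark 124 (np.int64(247), np.int64(256), 5)
1.45 tube100 [256.5 149.7] tube160 [258.5 134.5] feet [214.1 170.5] [231.1 157.1]
1.571 tube100 [251.1 147. ] tube160 [250.9 130.8] feet [213.6 173.5] [230.4 160.2]
1.69 tube100 [245.8 144.7] tube160 [243.5 127.8] feet [213.5 176.5] [230.1 163.2]
```

The tube columns are constant at ~252 over rows 130–148. The plumb prediction is 251, so the handle is within about 0.04 rad of plumb. I'll settle briefly, recheck and hand in.

>>> send_rows --motion '[{"dp":[0,0,0],"rot":[0,0,0],"grip":0.01},{"dp":[0,0,0],"rot":[0,0,0],"grip":0.01},{"dp":[0,0,0],"rot":[0,0,0],"grip":0.01},{"dp":[0,0,0],"rot":[0,0,0],"grip":0.01}]'

```text
clock: 14.55
tcp_pos: [0.4625, -0.0658, 0.2736]
orientation: [-2.304, 0.344, -0.163]
contact_force: [1.8, 0.9, -0.1]
grip_width: 0.0264
```

Run:
```python
from h import *
o,R=st(); print('qvel',np.abs(o['qvel']).max()); f=grab('scene','s10');im=f['img'].astype(int)
mn=im.min(2)
# subpixel tube centre by gradient extrema, tube tilt by line fit
c=[]
for v in range(130,149):
    r=cv2.GaussianBlur(mn[v].astype(np.float32)[None],(3,1),0)[0]; g=np.diff(r); a=242+g[242:252].argmax(); b=252+g[252:262].argmin(); c.append((v,(a+b+1)/2))
c=np.array(c);print('fit',np.polyfit(c[:,0],c[:,1],1),'mean',c[:,1].mean())
# foot bar bright ridge: best row for given columns
for u in range(214,231,4): 
    col=mn[150:185,u];print(u,150+col.argmax(),col.max())
# motion between frames
p=load('s9')['img'].astype(int);print('diff px',(np.abs(p-im).max(2)>40).sum())
for th in (1.5,1.571,1.65):
    cc,s=np.cos(th),np.sin(th);X=D*cc+[0,0,s];Hh=HUB-.075*th*D-.003*K;a=proj(f,Hh+.1*X);b=proj(f,Hh+.165*X);print(th,'slope',(a-b)[0]/(a-b)[1])
```

```text
t 14.55 tcp [ 0.4625 -0.0658  0.2736] wheel xyz [-0.1006 -0.0006  0.1986] tilt -0.817 zlat 0.003 xlat 0.013 0.01 F [ 1.8  0.9 -0.1] g 0.0264 q [ 0.83  0.27 -0.37  2.03 -0.79  1.16  0.62]
qvel 0.0028229565973698174
fit [7.01754386e-03 2.51524561e+02] mean 252.5
214 175 219
218 172 217
222 169 210
226 165 216
230 184 103
diff px 233
1.5 slope -0.06432748538011665
1.571 slope 0.017045454545453583
1.65 slope 0.09392265193370099
```

```bash
python3 -c "
from h import *
print(hand_in())"
```

```text
the job is handed in; nothing more can be done
None
```

I handed the job in at about 14.6 s of the 54 s allowed. The wheel stands upright, still held by its rubber grip, with the kickstand down.

**What I did**
1. I straddled the handle with the tool tilted, hooked both fingertips under the foot bar and lifted it over centre until it snapped to its stop. The handle stayed in the rest throughout.
2. I took the rubber grip at x ≈ 215 mm with 60 N and rolled the wheel up on its tyres.

**Last checks**
- **Handle:** the tube's slope in the scene image gives 1.56 rad from lying, and the tool angle gives 1.57. That is within about 0.02 rad of plumb.
- **Tyres:** the vertical force on the tool is near 0 N, so the arm is not carrying the wheel and the tyres rest on the bench. I did not measure the hub height directly.
- **Kickstand:** the foot bar lies within 1–2 px of where a fully lowered stand should appear, which also puts the feet clear of the bench.
- **Stillness:** joint speeds are below 0.003 rad/s and the fingers are steady at 26 mm.

**What disagreed**
- Partway up, the arm briefly carried about 7 N of the wheel's weight. I lowered the path 2–3 mm and the load went away.
- At the end the tool sat about 4–5 mm horizontally and 3 mm vertically from the ideal rolling path.
- I had used all 12 picture views by then, so the last checks were from image numbers, not a picture I looked at. I did not recheck the other objects' positions.

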